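# Settle the sketching mirror on its three-seat base

### The job

Pick up the small sketching mirror by its grip post and set it on the steel base, mirror facing the same way as the base's low flat seat, so that its three ball feet sit fully home: one in the cone, one in the groove, one on the flat. The seat carrier may be clamped anywhere along its slide, so feel for the seats gently with the mirror in hand, let go only once the feet have dropped in, and never force or tip it. Leave the sanding block, the tin and the paint tube where they are.

Things in the scene. Friction and masses are not known exactly. Their poses are not given: they have to be found in the camera images.
- grip_post (a point): Centre of the grip post of the mirror plate (about 0.35 kg): an aluminium block 30 (x) x 22 (y) mm, from 16 to 58 mm above the bottom of the feet; this point is 40 mm above it. Grasp it across the 22 mm, along y. z up, +x the way the mirror faces.
- plate_centre (a point): Centre of the underside of the mirror plate's round plate (92 mm across, 7 mm thick), 9 mm above the bottom of the three 12 mm ball feet, 18 mm in +x of grip_post; axes as there. Feet from here in (x, y) mm: (-22, +28) for the cone, (-22, -28) for the groove, (34, 0) for the flat. Feet home: 20.6 mm above bed_centre; a foot still on the rail's top: up to 4.4 mm more, and it tilts when let go.
- mirror_face (a point): Centre of the round upright mirror, 42 mm across, that stands on the plate 37 mm in +x of grip_post; its top edge is 59 mm above the bottom of the feet; +x is the way it faces.
- base: Fixed dark steel base, bed 126 (x) x 156 (y) x 14 mm high, origin at the centre of its underside, z up. Between two low gibs lies the seat carrier (98 x 92 mm plate with the three seats), clamped rigidly anywhere from -20 to +20 mm along the base's y; where is not reported. No shift in x, no turn. Seated, the mirror plate's axes are the base's and its plate_centre is over the base's y axis.
- bed_centre (a point): Centre of the top of the base's bed, 14 mm above the table, axes as the base's.
- cone_stop (a point): Point fixed to the base at the -y end of the cone's travel, 30 mm above the table; the cone's mouth centre is 4 to 44 mm from here in the base's +y, at (-22, 28) mm from the base's centre with the carrier at mid-slide. A conical pit 13 mm wide, 6.5 deep, flanks at 50 degrees, in the top of a steel rail 25 (x) x 96 (y) mm that also holds the groove. A foot home is 4.4 mm below the rail's top.
- groove_stop (a point): As cone_stop, for the middle of the V groove in the same rail: same width, depth and slope as the cone, 22 mm long along the base's y; rail top 30 mm above the table. It moves with the cone.
- flat_stop (a point): As cone_stop, for the top of the round flat pad, 24 mm across, 25.6 mm above the table, so 4.4 mm lower than the rail's top. It moves with the cone. Friction can hold a foot part-way up a flank of the cone or groove until the plate is rocked a millimetre or two.
- block_centre (a point): Centre of a loose cork sanding block 40 x 70 x 24 mm: leave it alone.
- dipper_centre (a point): Centre of a loose small open round tin 50 mm across and 21 mm high: leave it alone.
- tube_centre (a point): Centre of a loose blue and silver paint tube 59 x 190 x 36 mm (long along its y): leave it alone.
Not all that is in view belongs to the job. What is shaped like the part that bears grip_post but green is not meant.

How it is judged:
By the outcome, as a careful person would: the job done as asked, in the order asked, and still so for the second after the job is handed in, with the robot touching nothing.
It also fails if it takes over 64 s, if anything falls off the work surface, if the arm or the gripper's body presses on something with over 40 N, if the wrist force passes 120 N, or if a joint passes its speed limit or range.

### The arm

A 7-joint arm with a two-finger parallel gripper is mounted at the origin on a cart in front of the work surface, level with it; the furniture and walls round the work are solid. World frame = base frame: x ahead of the robot, y to its left, z up, the work surface at z = 0. Lengths are in m, angles in rad, forces in N, time in s.
With the tool pointing down it reaches from about 0.4 to 0.85 m from the base axis. Payload 10.4 kg.
Tool frame: the origin (TCP) lies midway between the tips of the shut fingers; the grasp point (between the pads) lies 19 mm behind it; z points along the fingers, y is the line along which they close (so a half turn about z gives the same grasp; the last joint's range is limited). The gripper opens to 87 mm and grips with 3 to 60 N. Pads are 19 mm wide; open, the fingers measure 117 mm over their backs; the gripper's body (75 mm by 190 mm) begins 51 mm behind the grasp point.
Start: joints at [-1.195, 0.332, -0.065, 1.46, 0.022, 1.35, -0.088], TCP at [0.243, 0.576, 0.223] pointing down, gripper open.
Joint ranges: [-2.6, 2.6], [-0.5, 2.12], [-1.47, 1.34], [0.16, 2.42], [-1.27, 4.41], [0.06, 2.06], [-2.6, 2.6]. Speed limits (rad/s): [2.22, 2.22, 2.79, 2.79, 3.14, 3.14, 3.14].

### API

Orientations are given as a unit quaternion [x, y, z, w].
In Python, from bench import r gives the robot as it stands.
- The arm moves only by the tool apply_moves, never from a script. Its argument "steps" is a list of rows, each a list of 7 numbers: the turn, a rotation vector about the tool's x, y, z in rad, then the shift along the tool's x, y, z in mm, then the opening, from -1 (shut) to 1 (fully open). In form: [[ax, ay, az, x, y, z, claw], ...]. A call has 1 to 20 rows; each row is the pose to reach, as a shift and turn from the pose commanded when the call began, along the tool's axes at that moment; what a row does not reach only later rows make up. A row lasts 1/12 s, in which the tool goes at most 41.7 mm and 7.16 degrees, less where a joint would pass 70% of its speed; a pose out of reach is approached as far as the arm can. A call with a gripper value outside its range is refused whole. The fingers move at their own pace and stop on an object; "force" is the grip in N (left out, the last holds). Time passes only in rows, so rows that repeat a pose let the fingers close. It gives the time, the measured TCP pose, the force, the opening and the grip force at its end, in the units of the state.
- r.read_state(): the state, without advancing time (a new reading comes with each control period).
- r.camera(name): name is "scene" or "top" or "wrist"; returns a dict with "pixels" (420x560x3 uint8, red, green, blue), "z_map" (420x560 float32, m along the optical axis (not along the pixel's ray), 0 where there is no reading), "fovy" (degrees; the focal length in pixels is half the picture's height over the tangent of half this angle, whatever the lens; pixels are square), "cx", "cy" (the principal point, pixels), "position" and "orientation" of the camera in the world. Camera axes: x right, y down, z forward; pixel columns grow to the right and rows downward; lengths in m; the calibration is good to about 2 mm. A picture is of the moment at which its call begins.
- r.close_job(): hands the job in; it is judged then, once.
The state is a dict: "time": time; "joint_positions": joint angles; "joint_vel": joint speeds; "joint_torque": joint torques, N m; "ee_pos": TCP position; "eef_rot": TCP orientation; "ft_force": force on the tool from outside, world axes, zero at the start; "torque": the same for the moment, N m; "width": finger opening in m; "grip_force": force on a finger pad.
Only numpy, scipy, OpenCV 4.12 (cv2) and the standard library are available. Lean on these libraries where they do the work, as an engineer would, in place of code of your own. Each camera call takes 0.05 s, during which the arm holds its last target. There are 200 camera calls.

## Working session

There is one attempt and no reset: what is moved stays moved. The work goes in short steps, Python scripts to look and compute and a tool call to move; the robot and the scene stay as the last step left them, time stands still between calls to the robot, and variables do not carry over. Pictures are saved under pics/ and viewed, at most 10 in all, crops included, and the job is handed in when it is done.

Besides the shell and the picture viewer there is one more tool, called after "Emit:" as a command line: name --pt "numbers of a row" for each row, then --argument value for the rest. apply_moves: Moves the arm, as the interface text tells. Its arguments: {"type":"object","properties":{"steps":{"type":"array","items":{"type":"array","items":{"type":"number"}}},"force":{"type":"number"}},"required":["steps"]}

```bash
mkdir -p pics; ls
cat > h.py <<'E'
import numpy as np, cv2
from scipy.spatial.transform import Rotation as R
from bench import r
def cam(n):
    c=r.camera(n); c['f']=210/np.tan(np.radians(c['fovy'])/2)
    o=np.array(c['orientation']); c['R']=R.from_quat(o).as_matrix() if o.shape==(4,) else o
    c['p']=np.array(c['position']); return c
def pts(c):
    z=c['z_map'];h,w=z.shape;u,v=np.meshgrid(np.arange(w),np.arange(h))
    P=np.stack([(u-c['cx'])/c['f']*z,(v-c['cy'])/c['f']*z,z],-1)
    return P@c['R'].T+c['p']
def plane(c,u,v,zz):
    d=c['R']@np.array([(u-c['cx'])/c['f'],(v-c['cy'])/c['f'],1]); return c['p']+d*(zz-c['p'][2])/d[2]
E
python3 - <<'E'
from h import *
import pickle
for n in("top","scene"):
    c=cam(n);cv2.imwrite(f'pics/{n}0.png',c['pixels'][...,::-1]);print(n,c['p'],c['R'].round(3).tolist(),c['f'],c['cx'],c['cy']);pickle.dump(c,open(n+'.pkl','wb'))
s=r.read_state();print(s)
E
```

```text
pics
top [0.44604779 0.3524922  1.01637706] [[0.02, -0.999, 0.047], [-1.0, -0.021, -0.022], [0.023, -0.046, -0.999]] 504.4292264368137 277.8761287098566 211.38266775700149
scene [ 0.105139   -0.18132708  0.59404872] [[0.794, -0.385, 0.471], [-0.608, -0.474, 0.637], [-0.022, -0.792, -0.61]] 461.06820831038243 277.81074160447287 211.12052922922098
{'time': 0.1, 'joint_positions': array([-1.19459414,  0.33277505, -0.06469703,  1.46082923,  0.02161777,
        1.34989669, -0.08853431]), 'joint_vel': array([-5.69022634e-05,  1.56671073e-03, -6.12754926e-04, -2.93615414e-03,
       -1.92900351e-03,  7.30497619e-04, -7.34923227e-04]), 'joint_torque': array([ 8.27910098e-04, -6.24532413e+01,  2.38537474e-02, -3.90722358e+01,
       -6.16881251e-02,  3.64258233e-02,  5.39734776e-05]), 'ee_pos': array([0.24257768, 0.57564444, 0.22186791]), 'eef_rot': array([ 1.98089441e-01,  9.80183761e-01, -6.00294749e-04, -8.42266503e-05]), 'ft_force': array([ 0.11897163, -0.0098493 , -0.38431972]), 'torque': array([-0.00408594,  0.00727641, -0.02147832]), 'grip_force': 0.0, 'width': 0.08712075256089952}
```

View pics/top0.png

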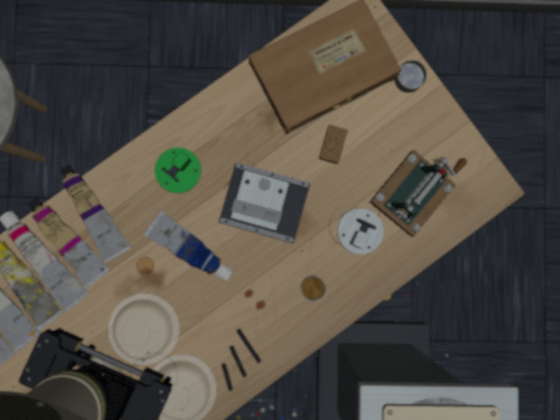

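View pics/scene0.png

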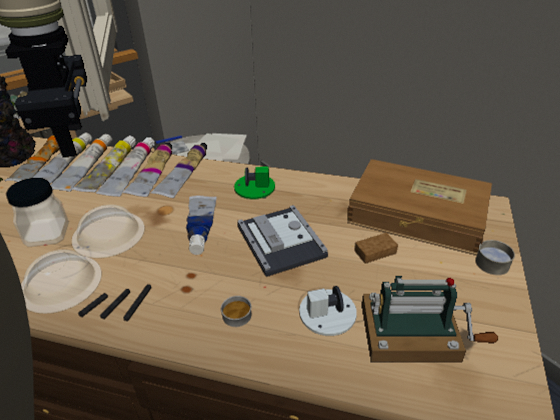

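The top view shows the white mirror plate at (361,231), with its post on the left and the black mirror on the right. It also shows the base at (265,203), with its flat pad near (265,183) and the rail below it. The green decoy is at (178,170).

Run:
```python
from h import *
import pickle
c=pickle.load(open('top.pkl','rb'))
I=c['pixels'][...,::-1]
a=cv2.resize(I[150:255,210:320],None,fx=5,fy=5,interpolation=cv2.INTER_CUBIC)[:,:400*2]
b=cv2.resize(I[195:270,325:400],None,fx=5,fy=5,interpolation=cv2.INTER_CUBIC)
o=np.zeros((525,800,3),np.uint8);a=cv2.convertScaleAbs(a,alpha=1.2)
a=cv2.resize(a,(420,401));b=cv2.resize(b,(375,375));o=np.zeros((401,800,3),np.uint8);o[:,:420]=a;o[:375,421:796]=b
cv2.imwrite('pics/crop.png',o)
P=pts(c)
# base outline : height
sub=np.zeros(P.shape[:2],bool);sub[155:250,212:318]=1
m=(sub&(P[...,2]>0.0075)).astype(np.uint8)
cs=max(cv2.findContours(m,0,2)[0],key=cv2.contourArea);rc=cv2.minAreaRect(cs);print(rc)
print('base ctr',plane(c,*rc[0],0.014),[plane(c,*q,0.014).round(4).tolist() for q in cv2.boxPoints(rc)])
for nm,lo,hi in(('rail',.027,.034),('pad',.0235,.027),('carrier',.016,.0235)):
    q=P[sub&(P[...,2]>lo)&(P[...,2]<hi)];print(nm,len(q),q.mean(0))
sub=np.zeros(P.shape[:2],bool);sub[195:270,325:400]=1
m=(sub&(P[...,2]>0.007)&(P[...,2]<.03)).astype(np.uint8)
m2=(sub&(P[...,2]>0.007)).astype(np.uint8)
cs=max(cv2.findContours(m2,0,2)[0],key=cv2.contourArea);e=cv2.fitEllipse(cs);print('plate',e,plane(c,*e[0],0.016),plane(c,*e[0],0.012))
q=P[sub&(P[...,2]>.045)];print('high',len(q),q[:,2].max());np.savetxt('hi.txt',q,'%.4f')
m=(sub&(P[...,2]>.045)).astype(np.uint8);g=I.max(-1)
for nm,mm in(('post',m&(g>110)),('mir',m&(g<=80))):
    mm=mm.astype(np.uint8);cc=cv2.findContours(mm,0,2)[0]
    for k in cc:
        if cv2.contourArea(k)>8:
            rr=cv2.minAreaRect(k);print(nm,rr,plane(c,*rr[0],.058))
```

```text
((263.80859375, 202.326416015625), (78.84749603271484, 63.131919860839844), 15.64224624633789)
base ctr [0.51058194 0.35867854 0.014     ] [[0.4693, 0.4499, 0.014], [0.5913, 0.4192, 0.014], [0.5521, 0.2667, 0.014], [0.4303, 0.2985, 0.014]]
rail 545 [0.4937131  0.37498242 0.02982654]
pad 216 [0.51679089 0.36480336 0.02521515]
carrier 2431 [0.51712714 0.36191085 0.01964832]
plate ((359.63623046875, 230.89340209960938), (44.97613525390625, 45.3646125793457), 128.8833465576172) [0.45762605 0.16689506 0.016     ] [0.45767234 0.16615296 0.012     ]
high 383 1.0163770591369383
post ((360.00006103515625, 239.50003051757812), (10.28591251373291, 15.205260276794434), 26.56505012512207) [0.4407735  0.17378659 0.058     ]
mir ((364.60003662109375, 226.3000030517578), (18.335758209228516, 8.944272994995117), 26.56505012512207) [0.46608735 0.16529258 0.058     ]
mir ((396.8076477050781, 214.03842163085938), (6.933752536773682, 4.160251617431641), 33.690067291259766) [0.49079464 0.10373192 0.058     ]
mir ((396.4200134277344, 204.94000244140625), (9.0, 6.199999809265137), 36.869895935058594) [0.50820845 0.10463583 0.058     ]
```

View pics/crop.png

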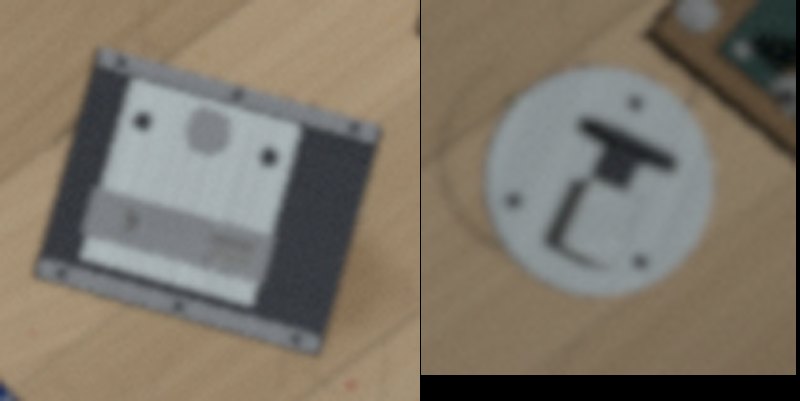

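The base crop shows the rail with the cone at (131,220) and the groove at (230,243), plus the pad at (208,132). The carrier is shifted towards +y. In the mirror crop, the three dark foot marks are at (636,103), (513,200) and (641,262), so the mirror's yaw is about -24.5°.

```bash
cat >> h.py <<'E'
def go(tgt,yaw_y):
    "shift (mm, tool axes) and turn about tool z to bring TCP to tgt with tool y at world yaw yaw_y (deg)"
    s=r.read_state();Rt=R.from_quat(s['eef_rot']).as_matrix()
    d=Rt.T@(np.array(tgt)-s['ee_pos'])*1e3
    cur=np.degrees(np.arctan2(Rt[1,1],Rt[0,1]));x=np.array([[0,0,0.]])
    g=R.from_matrix(np.column_stack([np.array([np.sin(np.radians(yaw_y)),-np.cos(np.radians(yaw_y)),0])*-1,[np.cos(np.radians(yaw_y)),np.sin(np.radians(yaw_y)),0],[0,0,-1]]))
    rv=(R.from_matrix(Rt).inv()*g).as_rotvec()
    return d.round(1),rv.round(4),cur.round(2)
E
python3 - <<'E'
from h import *
import pickle
c=pickle.load(open('top.pkl','rb'))
for n,u,v in(('flat',636,103),('cone',513,200),('groove',641,262)): print(n,plane(c,325+(u-421)/5,195+v/5,.016).round(4))
for n,u,v,z in(('pad',208,132,.0256),('cone',131,220,.03),('groove',230,243,.03)): print(n,plane(c,210+u/3.818,150+v/3.818,z).round(4))
w=cam('wrist');s=r.read_state();Rt=R.from_quat(s['eef_rot']).as_matrix()
print('wristcam in tool',Rt.T@(w['p']-s['ee_pos']),'\n',(Rt.T@w['R']).round(3),w['f'])
print(go([.47,.36,.222],75.5));print(go([.4413,.1741,.2],65.5))
E
```

```text
flat [0.4884 0.1505 0.016 ]
cone [0.4488 0.1992 0.016 ]
groove [0.4252 0.1478 0.016 ]
pad [0.5449 0.358  0.0256]
cone [0.4984 0.3965 0.03  ]
groove [0.4876 0.3455 0.03  ]
wristcam in tool [ 0.08375007  0.00024167 -0.16207501] 
 [[ 0.    -0.953 -0.303]
 [ 1.     0.001 -0.001]
 [ 0.001 -0.303  0.953]] 321.36037063686075
(array([-2.934e+02, -1.105e+02,  1.000e-01]), array([-0.0011, -0.    , -0.1456]), np.float64(67.16))
(array([-339.1, -292.9,   22.3]), array([-0.001 ,  0.0001,  0.0289]), np.float64(67.16))
```

Emit:
apply_moves --pt "0 0 -0.05 -75 -28 0 1" --pt "0 0 -0.1 -150 -56 0 1" --pt "0 0 -0.146 -225 -84 0 1" --pt "0 0 -0.146 -293 -110 0 1" --pt "0 0 -0.146 -293 -110 0 1" --pt "0 0 -0.146 -293 -110 0 1" --pt "0 0 -0.146 -293 -110 0 1" --pt "0 0 -0.146 -293 -110 0 1" --pt "0 0 -0.146 -293 -110 0 1" --pt "0 0 -0.146 -293 -110 0 1" --pt "0 0 -0.146 -293 -110 0 1"

```text
time: 1.07
ee_pos: [0.4691, 0.3617, 0.2223]
eef_rot: [0.126, 0.992, 0.0, -0.0]
ft_force: [-0.9, -0.7, 0.3]
width: 0.0869
grip_force: 0.0
```

Run:
```python
from h import *
import pickle
w=cam('wrist');pickle.dump(w,open('w1.pkl','wb'));cv2.imwrite('pics/w1.png',w['pixels'][...,::-1])
print(r.read_state()['ee_pos'],r.read_state()['time']);print(go([.4413,.1741,.2],65.5))
```

```text
[0.46877112 0.36214479 0.22236909] 1.1167
(array([ -20. , -189. ,   22.3]), array([ 1.00e-04, -8.00e-04,  1.77e-01]), np.float64(75.64))
```

View pics/w1.png

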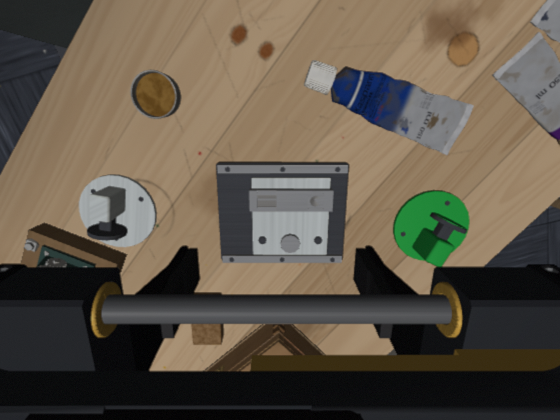

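The wrist view shows the base square-on at (283,213). The cone is at (316,201), the groove at (266,201) and the pad at (290,242). The mirror is at (117,211).

```bash
cat > base.py <<'E'
from h import *
import pickle,sys
def run(w,box,cg):
    P=pts(w);g=w['pixels'].mean(-1)
    x0,y0,x1,y1=box
    sub=np.zeros(g.shape,bool);sub[y0:y1,x0:x1]=1
    for nm,lo,zz in(('bed',.008,.016),('rail',.0275,.03)):
        m=(sub&(P[...,2]>lo)&(P[...,2]<.045)).astype(np.uint8)
        k=max(cv2.findContours(m,0,2)[0],key=cv2.contourArea)
        q=np.array([plane(w,*a[0],zz)[:2]*1e3 for a in k],np.float32);rr=cv2.minAreaRect(q)
        print(nm,np.round(rr[0],1),np.round(rr[1],1),round(rr[2],2),len(k))
    for nm,u,v,zz,s in cg:
        pt=plane(w,u,v,zz);print(nm,pt.round(4))
if __name__=='__main__':
    w=pickle.load(open('w1.pkl','rb'))
    run(w,(205,150,360,275),[('cone',316,201.5,.03,5),('groove',266,201.5,.03,5),('pad',290,242.5,.0256,5)])
    g=w['pixels'].mean(-1);print(g[196:208,308:324].astype(int))
    P=pts(w);m=np.zeros(g.shape,bool);m[170:250,65:165]=1
    m=(m&(P[...,2]>.008)).astype(np.uint8);k=max(cv2.findContours(m,0,2)[0],key=cv2.contourArea)
    q=P[(P[...,2]>.053)&(m>0)];print('top',len(q),cv2.minAreaRect((q[:,:2]*1e3).astype(np.float32)),q[:,2].max())
E
python3 base.py
```

```text
bed [509.9 358.4] [153.9 127.3] 75.6 80
rail [491.  373.5] [95.9 23.9] 75.61 14
cone [0.4997 0.401  0.03  ]
groove [0.4855 0.3453 0.03  ]
pad [0.5439 0.3597 0.0256]
[[118 119 119 119 115 108 104 106 109 114 118 119 119 120 119 120]
 [121 121 118 110  99  97  99 106 111 116 119 121 121 121 121 122]
 [121 122 114  98  89  92 100 112 118 119 121 120 121 121 121 121]
 [123 119 104  89  85  92 107 119 122 121 121 121 121 122 122 122]
 [123 115  97  86  87  91 105 116 121 122 122 123 122 122 122 121]
 [122 114  95  87  88  93 105 115 121 122 121 121 120 120 121 120]
 [121 116  99  88  90  96 105 113 117 120 120 120 120 122 120 120]
 [121 121 109  92  92  97 104 111 117 120 120 122 120 121 120 120]
 [119 119 113 100  95  99 104 109 114 118 119 119 118 118 119 120]
 [120 120 118 113 104 101 104 108 113 116 119 118 119 119 119 120]
 [121 121 121 120 118 116 113 113 118 119 121 121 121 122 121 121]
 [118 118 119 119 118 119 117 117 118 119 120 120 119 119 120 120]]
top 750 ((413.86395263671875, 259.20074462890625), (50.07472610473633, 247.3517608642578), 23.17945671081543) 0.38456282635230177
```

Emit:
apply_moves --pt "0 0 0.06 -7 -40 0 1" --pt "0 0 0.12 -14 -80 5 1" --pt "0 0 0.177 -20 -120 10 1" --pt "0 0 0.177 -20 -160 15 1" --pt "0 0 0.177 -20 -189 22 1" --pt "0 0 0.177 -20 -189 22 1" --pt "0 0 0.177 -20 -189 22 1" --pt "0 0 0.177 -20 -189 22 1"

```text
time: 1.78
ee_pos: [0.4418, 0.1746, 0.2009]
eef_rot: [0.212, 0.977, 0.001, 0.0]
ft_force: [-0.3, 0.4, 0.1]
width: 0.0872
grip_force: 0.0
```

Run:
```python
from h import *
import pickle
w=cam('wrist');pickle.dump(w,open('w2.pkl','wb'));cv2.imwrite('pics/w2.png',w['pixels'][...,::-1])
print(r.read_state()['ee_pos'],r.read_state()['time'])
```

```text
[0.44191904 0.17480441 0.200842  ] 1.8333
```

View pics/w2.png

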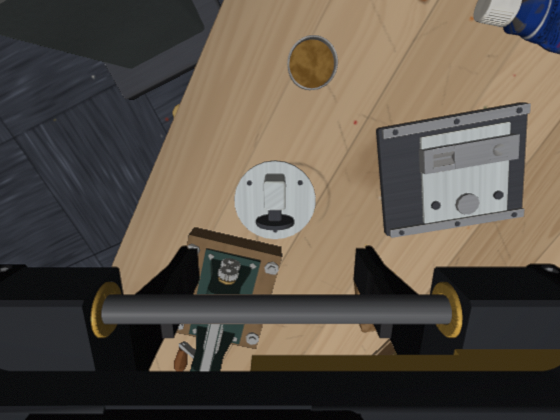

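The mirror is square in the view. Its plate is at (275,200) and its foot marks are at (249,183), (301,183) and (275,230). The post top is at about (274,180).

Run:
```python
from h import *
import pickle
w=pickle.load(open('w2.pkl','rb'));P=pts(w);I=w['pixels'];g=I.max(-1)
b=np.zeros(g.shape,bool);b[155:245,230:320]=1
m=(b&(P[...,2]>.009)&(g>0)).astype(np.uint8);m[236:]=0
m=(b&(I.min(-1)>140)).astype(np.uint8)
k=max(cv2.findContours(m,0,2)[0],key=cv2.contourArea);h=cv2.convexHull(k)
q=np.array([plane(w,*a[0],.016)[:2]*1e3 for a in h],np.float32);print('plate',cv2.fitEllipse(q))
F={}
for n,u,v in(('cone',301,183),('groove',249,183),('flat',275,230)):
    s=g[v-5:v+6,u-5:u+6].astype(float);t=np.clip(np.median(s)-15-s,0,None);yy,xx=np.mgrid[-5:6,-5:6]
    uu,vv=u+(t*xx).sum()/t.sum(),v+(t*yy).sum()/t.sum();F[n]=plane(w,uu,vv,.016)*1e3;print(n,round(uu,1),round(vv,1),F[n].round(1))
d=F['cone']-F['groove'];print('yaw y',np.degrees(np.arctan2(d[1],d[0])))
m=b&(P[...,2]>.054)&(P[...,2]<.062)&(g>100)
k=max(cv2.findContours(m.astype(np.uint8),0,2)[0],key=cv2.contourArea);print('post',cv2.minAreaRect(np.array([plane(w,*a[0],.058)[:2]*1e3 for a in k],np.float32)))
```

```text
plate ((457.226806640625, 165.37493896484375), (90.81664276123047, 91.2145767211914), 148.19729614257812)
cone 299.7 182.3 [448.8 200.   16. ]
groove 248.9 182.6 [425.8 148.8  16. ]
flat 274.9 225.9 [484.2 153.7  16. ]
yaw y 65.87424535338737
post ((440.3691101074219, 173.46510314941406), (20.88412094116211, 28.494781494140625), 65.53214263916016)
```

Emit:
apply_moves --pt "0 0 0 0.5 -2 40 1" --pt "0 0 0 0.5 -2 80 1" --pt "0 0 0 0.5 -2 115 1" --pt "0 0 0 0.5 -2 140 1" --pt "0 0 0 0.5 -2 160 1" --pt "0 0 0 0.5 -2 178 1" --pt "0 0 0 0.5 -2 178 1" --pt "0 0 0 0.5 -2 178 1" --pt "0 0 0 0.5 -2 178 1"

```text
time: 2.58
ee_pos: [0.4414, 0.1724, 0.0235]
eef_rot: [0.213, 0.977, 0.0, 0.0]
ft_force: [0.4, 0.1, 0.7]
width: 0.087
grip_force: 0.0
```

Run:
```python
from h import *
s=r.read_state();print(s['ft_force'],go([.4406,.1732,.0225],65.6),s['width'])
```

```text
[0.35686164 0.1448035  0.68936165] (array([1.1, 0.4, 1. ]), array([ 0.001 ,  0.0006, -0.0026]), np.float64(65.45)) 0.08700760785552282
```

Emit:
apply_moves --pt "0 0 0 1 0.5 1 1" --pt "0 0 0 1 0.5 1 -1" --pt "0 0 0 1 0.5 1 -1" --pt "0 0 0 1 0.5 1 -1" --pt "0 0 0 1 0.5 1 -1" --pt "0 0 0 1 0.5 1 -1" --pt "0 0 0 1 0.5 1 -1" --pt "0 0 0 1 0.5 1 -1" --pt "0 0 0 1 0.5 1 -1" --pt "0 0 0 1 0.5 1 -1" --force 25

```text
time: 3.42
ee_pos: [0.4401, 0.1721, 0.0215]
eef_rot: [0.213, 0.977, 0.0, -0.0]
ft_force: [-0.5, -0.4, 0.2]
width: 0.0348
grip_force: 0.0
```

Emit:
apply_moves --pt "0 0 0 0 0 0 -1" --pt "0 0 0 0 0 0 -1" --pt "0 0 0 0 0 0 -1" --pt "0 0 0 0 0 0 -1" --pt "0 0 0 0 0 0 -1" --pt "0 0 0 0 0 -3 -1" --pt "0 0 0 0 0 -10 -1" --pt "0 0 0 0 0 -30 -1" --pt "0 0 0 0 0 -60 -1" --pt "0 0 0 0 0 -70 -1" --pt "0 0 0 0 0 -70 -1" --pt "0 0 0 0 0 -70 -1"

```text
time: 4.42
ee_pos: [0.44, 0.1722, 0.0914]
eef_rot: [0.213, 0.977, 0.0, 0.0]
ft_force: [-0.4, -0.1, -5.3]
width: 0.0216
grip_force: 24.9
```

Run:
```python
from h import *
s=r.read_state();print(s['ee_pos'],s['ft_force'],s['torque'],s['width'],s['grip_force']);print(go([.495,.3726,.0916],75.6))
```

```text
[0.44003033 0.17218416 0.09135624] [-0.42004692 -0.09751649 -5.25249967] [0.04523783 0.07504805 0.01143882] 0.021567545430527465 24.916394519047458
(array([ 3.350e+01,  2.051e+02, -1.000e-01]), array([ 0.0007,  0.0003, -0.1784]), np.float64(65.38))
```

Emit:
apply_moves --pt "0 0 0 2 12 0 -1" --pt "0 0 -0.03 6 36 0 -1" --pt "0 0 -0.06 12 70 0 -1" --pt "0 0 -0.09 18 105 0 -1" --pt "0 0 -0.12 23 140 0 -1" --pt "0 0 -0.15 28 170 0 -1" --pt "0 0 -0.178 32 195 0 -1" --pt "0 0 -0.178 33.5 205 0 -1" --pt "0 0 -0.178 33.5 205 0 -1" --pt "0 0 -0.178 33.5 205 0 -1" --pt "0 0 -0.178 33.5 205 0 -1" --pt "0 0 -0.178 33.5 205 0 -1"

```text
time: 5.42
ee_pos: [0.4951, 0.3708, 0.0911]
eef_rot: [0.126, 0.992, -0.001, -0.0]
ft_force: [-0.6, -0.4, -4.0]
width: 0.0218
grip_force: 24.9
```

Run:
```python
from h import *
import pickle
w=cam('wrist');pickle.dump(w,open('w3.pkl','wb'));cv2.imwrite('pics/w3.png',w['pixels'][100:300,130:430][...,::-1].repeat(2,0).repeat(2,1))
s=r.read_state();print(s['ee_pos'],s['ft_force'],s['torque']);print(go([.495,.3726,.0546],75.6))
```

```text
[0.49517553 0.37108146 0.09139732] [ 0.45701214 -0.2383635  -4.48452685] [0.07304137 0.04235486 0.01810143]
(array([ 0.5,  1.4, 36.8]), array([-0.0005, -0.0001, -0.0022]), np.float64(75.47))
```

View pics/w3.png

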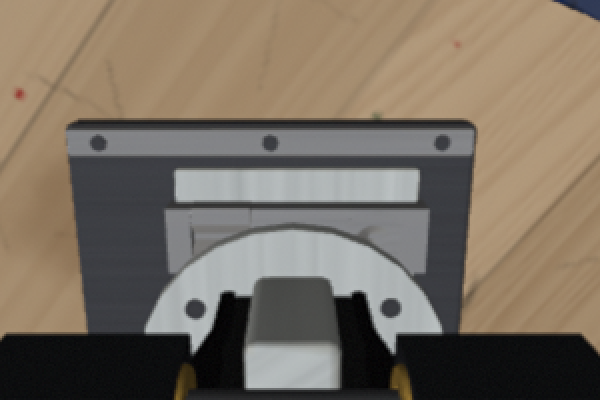

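The view shows the rail spanning crop u 165–430 beneath the plate, with the plate's foot marks at (195,308) and (391,308). The plate is close to centred on the rail.

Run:
```python
from h import *
import pickle
w=pickle.load(open('w3.pkl','rb'))
s=r.read_state();Rt=R.from_quat(s['eef_rot']).as_matrix();T=lambda u,v,z:(Rt.T@(plane(w,130+u/2-.25,100+v/2-.25,z)-s['ee_pos'])*1e3).round(1)
print('rail corners',T(165,209,.03),T(430,209,.03),'carrier',T(174,169,.021),T(420,169,.021))
print('groove L edge',T(192,228,.03),'cone',T(371,235,.03))
print('feet',T(195.5,308,.086),T(390.5,308,.086))
print('screws',T(98,143,.016),T(270,143,.016),T(442,143,.016), 'bed back', T(67,123,.014),T(475,123,.014))
```

```text
rail corners [ 16.3 -46.7  61.4] [16.4 49.5 61.4] carrier [ 29.  -44.3  70.4] [29.1 46.8 70.4]
groove L edge [  9.  -37.2  61.4] cone [ 6.4 28.5 61.4]
feet [  3.6 -28.    5.4] [ 3.7 27.7  5.4]
screws [ 37.8 -73.1  75.4] [37.8 -8.8 75.4] [37.9 55.4 75.4] bed back [ 45.  -84.6  77.4] [45.  67.6 77.4]
```

Emit:
apply_moves --pt "0 0 -0.002 0.3 1.5 8 -1" --pt "0 0 -0.002 0.3 1.5 16 -1" --pt "0 0 -0.002 0.3 1.5 24 -1" --pt "0 0 -0.002 0.3 1.5 30 -1" --pt "0 0 -0.002 0.3 1.5 34 -1" --pt "0 0 -0.002 0.3 1.5 36 -1" --pt "0 0 -0.002 0.3 1.5 36 -1" --pt "0 0 -0.002 0.3 1.5 36 -1" --pt "0 0 -0.002 0.3 1.5 36 -1"

```text
time: 6.22
ee_pos: [0.4954, 0.3741, 0.056]
eef_rot: [0.125, 0.992, 0.0, 0.0]
ft_force: [-0.4, 0.2, -4.1]
width: 0.022
grip_force: 24.9
```

```bash
cat > st.py <<'E'
from h import *
for i in range(1):
    s=r.read_state();Rt=R.from_quat(s['eef_rot']).as_matrix();print(s['time'],s['ee_pos'].round(5),'F tool',(Rt.T@s['ft_force']).round(2),'M',(Rt.T@s['torque']).round(3));print(go([.495,.3726,.0471],75.6))
E
python3 st.py
```

```text
6.2167 [0.49538 0.37413 0.05597] F tool [0.44 0.13 4.13] M [-0.049  0.137  0.02 ]
(array([-0. , -1.6,  8.9]), array([0.0006, 0.0004, 0.0016]), np.float64(75.69))
```

Emit:
apply_moves --pt "0 0 0.001 0 -1.5 0 -1" --pt "0 0 0.001 0 -1.5 1 -1" --pt "0 0 0.001 0 -1.5 2 -1" --pt "0 0 0.001 0 -1.5 2.5 -1" --pt "0 0 0.001 0 -1.5 2.5 -1" --pt "0 0 0.001 0 -1.5 2.5 -1" --pt "0 0 0.001 0 -1.5 2.5 -1"

```text
time: 6.8
ee_pos: [0.4948, 0.3725, 0.0531]
eef_rot: [0.125, 0.992, 0.0, 0.0]
ft_force: [0.1, -0.5, -3.5]
width: 0.022
grip_force: 24.9
```

```bash
python3 st.py
```

```text
6.8 [0.49478 0.37254 0.05308] F tool [-0.2  -0.43  3.49] M [ 0.03   0.068 -0.019]
(array([-0.2,  0.1,  6. ]), array([ 0.0001, -0.    ,  0.0005]), np.float64(75.63))
```

Next I go down in small steps, watching the force.

Emit:
apply_moves --pt "0 0 0 0 0 0.7 -1" --pt "0 0 0 0 0 1.4 -1" --pt "0 0 0 0 0 2 -1" --pt "0 0 0 0 0 2.5 -1" --pt "0 0 0 0 0 2.5 -1" --pt "0 0 0 0 0 2.5 -1"

```text
time: 7.3
ee_pos: [0.4947, 0.3725, 0.0505]
eef_rot: [0.125, 0.992, -0.0, -0.0]
ft_force: [-0.0, -0.5, -3.9]
width: 0.0217
grip_force: 24.9
```

```bash
python3 st.py
```

```text
7.3 [0.49474 0.37247 0.05049] F tool [-0.08 -0.45  3.86] M [-0.011  0.055  0.105]
(array([-0.2,  0.2,  3.4]), array([-0.    , -0.0001,  0.0005]), np.float64(75.63))
```

Emit:
apply_moves --pt "0 0 0 0 0 0.5 -1" --pt "0 0 0 0 0 1 -1" --pt "0 0 0 0 0 1.5 -1" --pt "0 0 0 0 0 1.5 -1" --pt "0 0 0 0 0 1.5 -1" --pt "0 0 0 0 0 1.5 -1"

```text
time: 7.8
ee_pos: [0.4948, 0.3725, 0.0491]
eef_rot: [0.125, 0.992, 0.0, 0.0]
ft_force: [0.5, 0.7, -4.5]
width: 0.0219
grip_force: 24.9
```

```bash
python3 st.py
```

```text
7.8 [0.49476 0.37254 0.04906] F tool [-0.32  0.76  4.55] M [-0.001  0.126  0.029]
(array([-0.2,  0.1,  2. ]), array([0.0001, 0.    , 0.0006]), np.float64(75.63))
```

Emit:
apply_moves --pt "0 0 0 0 0 0.4 -1" --pt "0 0 0 0 0 0.8 -1" --pt "0 0 0 0 0 1.2 -1" --pt "0 0 0 0 0 1.2 -1" --pt "0 0 0 0 0 1.2 -1" --pt "0 0 0 0 0 1.2 -1"

```text
time: 8.3
ee_pos: [0.4948, 0.3725, 0.0479]
eef_rot: [0.125, 0.992, 0.0, 0.0]
ft_force: [0.8, -0.4, -5.0]
width: 0.0216
grip_force: 24.9
```

```bash
python3 st.py
```

```text
8.3 [0.49484 0.37247 0.04787] F tool [-0.83 -0.19  4.98] M [-0.     0.008 -0.001]
(array([-0.1,  0.2,  0.8]), array([0.0001, 0.0001, 0.0005]), np.float64(75.63))
```

Emit:
apply_moves --pt "0 0 0 0 0 0.3 -1" --pt "0 0 0 0 0 0.6 -1" --pt "0 0 0 0 0 0.9 -1" --pt "0 0 0 0 0 0.9 -1" --pt "0 0 0 0 0 0.9 -1" --pt "0 0 0 0 0 0.9 -1"

```text
time: 8.8
ee_pos: [0.4951, 0.3725, 0.0474]
eef_rot: [0.125, 0.992, 0.0, 0.0]
ft_force: [-0.3, -2.7, 2.2]
width: 0.0217
grip_force: 24.9
```

```bash
python3 st.py
```

```text
8.8 [0.4951  0.37249 0.04739] F tool [-0.42 -2.72 -2.22] M [0.552 0.018 0.065]
(array([0.1, 0.1, 0.3]), array([0.0005, 0.0005, 0.0003]), np.float64(75.62))
```

Contact: there is a lateral push of about 2.7 N towards -y. I give way in that direction and lower slightly.

Emit:
apply_moves --pt "0 0 0 0 -0.2 0 -1" --pt "0 0 0 0 -0.4 0 -1" --pt "0 0 0 0 -0.5 0.2 -1" --pt "0 0 0 0 -0.5 0.4 -1" --pt "0 0 0 0 -0.5 0.4 -1" --pt "0 0 0 0 -0.5 0.4 -1"

```text
time: 9.3
ee_pos: [0.4951, 0.3724, 0.0473]
eef_rot: [0.125, 0.992, 0.001, 0.0]
ft_force: [-0.5, -1.7, 6.8]
width: 0.0219
grip_force: 24.9
```

```bash
python3 st.py
```

```text
9.3 [0.49506 0.37243 0.04727] F tool [ 0.07 -1.73 -6.77] M [0.257 0.026 0.089]
(array([0.1, 0.1, 0.2]), array([0.0012, 0.0007, 0.0005]), np.float64(75.63))
```

Emit:
apply_moves --pt "0 0 0 0.6 0 0 -1" --pt "0 0 0 1 0 0 -1" --pt "0 0 0 0 0 0 -1" --pt "0 0 0 -1 0 0 -1" --pt "0 0 0 0 0 0 -1" --pt "0 0 0 0 0.8 0 -1" --pt "0 0 0 0 0 0 -1" --pt "0 0 0 0 -0.8 0 -1" --pt "0 0 0 0 -0.2 0 -1" --pt "0 0 0 0 -0.2 0 -1" --pt "0 0 0 0 -0.2 0 -1"

```text
time: 10.22
ee_pos: [0.4949, 0.3723, 0.0472]
eef_rot: [0.125, 0.992, 0.001, 0.0]
ft_force: [0.3, -0.6, 7.6]
width: 0.022
grip_force: 24.9
```

```bash
python3 st.py
python3 - <<'E'
from h import *
c=cam('scene');cv2.imwrite('pics/s1.png',cv2.resize(c['pixels'][160:300,200:360],None,fx=4,fy=4,interpolation=2)[...,::-1])
E
```

```text
10.2167 [0.49494 0.37226 0.04717] F tool [-0.41 -0.46 -7.61] M [-0.009 -0.227  0.147]
(array([0. , 0.3, 0.1]), array([0.0011, 0.0005, 0.0005]), np.float64(75.63))
```

View pics/s1.png

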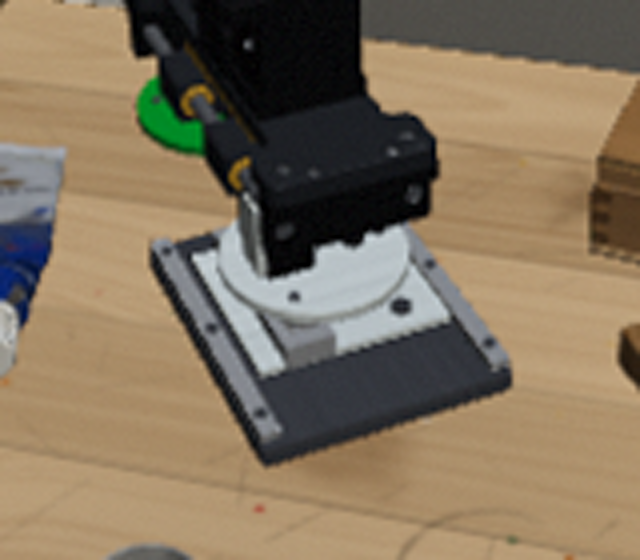

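The plate sits level and low over the carrier. Lateral forces are near zero and z = 47.2 mm, against 47.1 mm expected when home. I ease off the downward force and release.

Emit:
apply_moves --pt "0 0 0 0 0 -0.3 -1" --pt "0 0 0 0 0 -0.4 -1" --pt "0 0 0 0 0 -0.4 -1" --pt "0 0 0 0 0 -0.4 -0.4" --pt "0 0 0 0 0 -0.4 -0.3" --pt "0 0 0 0 0 -0.4 -0.1" --pt "0 0 0 0 0 -0.4 0.2" --pt "0 0 0 0 0 -0.4 0.2" --pt "0 0 0 0 0 -0.4 0.2" --pt "0 0 0 0 0 -0.4 0.2" --pt "0 0 0 0 0 -0.4 0.2" --pt "0 0 0 0 0 -0.4 0.2" --force 5

```text
time: 11.27
ee_pos: [0.4946, 0.3718, 0.047]
eef_rot: [0.125, 0.992, 0.0, -0.0]
ft_force: [0.8, -0.1, -0.0]
width: 0.0522
grip_force: 0.0
```

```bash
python3 st.py
```

```text
11.2667 [0.49459 0.37183 0.04695] F tool [-0.82  0.08  0.04] M [-0.022 -0.    -0.09 ]
(array([-0.2,  0.8, -0.1]), array([ 0.0001, -0.    ,  0.0006]), np.float64(75.63))
```

Released. I lift straight up and back to look.

Emit:
apply_moves --pt "0 0 0 0 0 -5 0.2" --pt "0 0 0 0 0 -15 0.2" --pt "0 0 0 0 0 -35 0.2" --pt "0 0 0 0 0 -65 0.2" --pt "0 0 0 0 0 -100 0.2" --pt "0 0 0 0 0 -130 0.2" --pt "0 0 0 0 0 -160 0.2" --pt "0 0 0 20 0 -170 0.2" --pt "0 0 0 20 0 -170 0.2" --pt "0 0 0 20 0 -170 0.2" --pt "0 0 0 20 0 -170 0.2"

```text
time: 12.18
ee_pos: [0.4753, 0.3763, 0.2167]
eef_rot: [0.125, 0.992, -0.0, -0.0]
ft_force: [0.0, 0.4, 0.1]
width: 0.052
grip_force: 0.0
```

Run:
```python
from h import *
c=cam('wrist');P=pts(c);I=c['pixels']
cv2.imwrite('pics/w4.png',cv2.resize(I[120:300,180:400],None,fx=3,fy=3,interpolation=2)[...,::-1])
s=cam('scene');cv2.imwrite('pics/s2.png',cv2.resize(s['pixels'][160:300,200:360],None,fx=4,fy=4,interpolation=2)[...,::-1])
b=np.zeros(P.shape[:2],bool);b[120:270,180:400]=1
for nm,Q,mm in(('w',P,b),):
    m=mm&(Q[...,2]>.036)&(Q[...,2]<.048);q=Q[m]
    for _ in range(3):
        A=np.c_[q[:,:2]-q[:,:2].mean(0),np.ones(len(q))];k,*_r=np.linalg.lstsq(A,q[:,2],rcond=None);q=q[abs(A@k-q[:,2])<.0015]
    ex=np.array([.9686,-.2487]);ey=np.array([.2487,.9686])
    print(nm,len(q),'height mm',k[2]*1e3,'tilt deg x,y',np.degrees([k[:2]@ex,k[:2]@ey]),q.std(0))
    print('height range',np.percentile(q[:,2],[2,50,98]))
```

```text
w 3318 height mm 41.20942033057307 tilt deg x,y [0.03562389 0.25302788] [0.02333332 0.02637499 0.00065527]
height range [0.03993356 0.04122162 0.04244189]
```

View pics/w4.png

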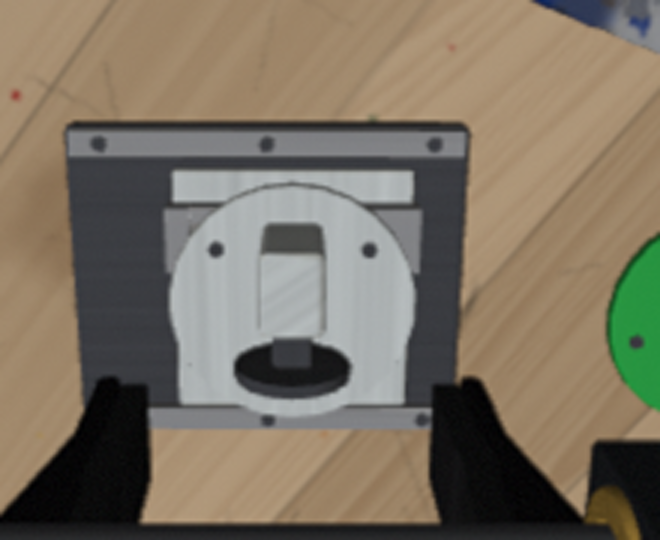

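View pics/s2.png

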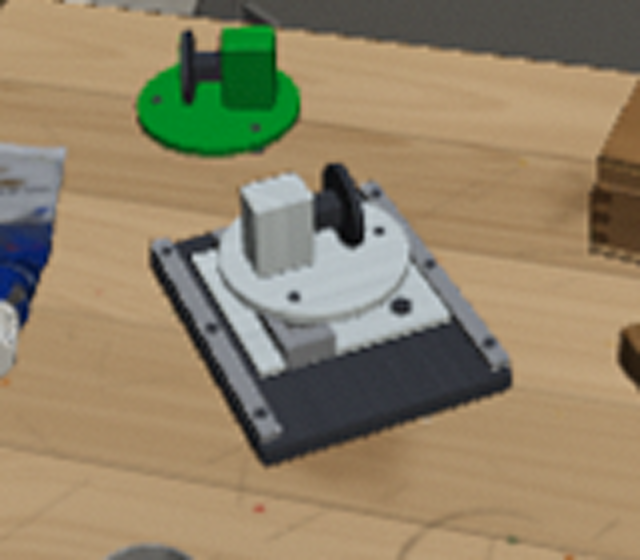

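Both views show the plate level on the seats, with the mirror facing the flat's side. Its top is at 41.2 mm, against 41.6 mm expected when home, and the measured tilt is under 0.3°.

```bash
python3 -c "
from bench import r
print(r.close_job())"
```

```text
the job is handed in; nothing more can be done
None
```

The mirror is on the base facing the same way as the low flat seat. All three feet read as home (plate top 41.2 mm against 41.6 mm expected, tilt under 0.3°), and I handed the job in at about 12 s with the gripper clear; the judge's verdict was not shown.

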